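# Complete the bottle row, then present the ball tray over the mixing bowl

### The arm

A 6-joint arm with a two-finger parallel gripper is mounted at the origin on a cart in front of the work surface, level with it; the furniture and walls round the work are solid. World frame = base frame: x ahead of the robot, y to its left, z up, the work surface at z = 0. Lengths are in m, angles in rad, forces in N, time in s.
With the tool pointing down it reaches from about 0.4 to 0.825 m from the base axis. Payload 7 kg.
Tool frame: the origin (TCP) lies midway between the tips of the shut fingers; the grasp point (between the pads) lies hold_point_z behind it (hold_point_z is the distance from the TCP to the grasp point, in m); z points along the fingers, y is the direction in which the jaws open and shut (so a half turn about z gives the same grasp; the last joint's range is limited). The gripper opens to 88 mm and grips with 3 to 60 N. Pads are 19 mm wide; open, the fingers measure 130 mm over their backs; the gripper's body (78 mm by 193 mm) begins 47 mm behind the grasp point.
Start: joints at [1.542, 0.359, 0.012, 0, -1.224, -0.288], TCP at [0.21, 0.641, 0.227] pointing down, gripper open.
Joint ranges: [-3.07, 3.07], [-1.43, 2.12], [-1.02, 1.25], [-3.03, 1.67], [-3.05, -0], [-3.03, 3.03]. Speed limits (rad/s): [2.39, 2.39, 3.01, 3.14, 3.14, 3.14].

### API

Orientations are given as [roll, pitch, yaw] about the fixed x, y, z axes, in that order (R = Rz(yaw) Ry(pitch) Rx(roll)).
In Python, from station import * gives the robot as it stands. The module is installed in compiled form; this text tells all that it offers.
- The arm moves only by the tool arm_command, never from a script. Its arguments are lists of equal length, an entry for each row: "fingers": the closure, from -1 (fully open) to 1 (shut); "dp": the shift along the world's x, y, z in m, a list of three; "roll": the turn about the world's z in rad. In form: {"fingers": [fingers, ...], "dp": [[x, y, z], ...], "roll": [roll, ...]}. A call has 1 to 8 rows; each row shifts and turns the pose as measured when the row begins; what a row does not reach is not made up. A row lasts 1/10 s, in which the tool goes at most 50 mm and 8.59 degrees, less where a joint would pass 70% of its speed; a pose out of reach is approached as far as the arm can. A call is refused whole if a number of a shift passes 0.05 or a number of a turn 0.15, either way. A call with a gripper value outside its range is refused whole. The fingers move at their own pace and stop on an object; "newtons" is the grip in N (left out, the last holds). Time passes only in rows, so rows that do not move let the fingers close. It gives the time, the measured TCP pose, the force and the opening at its end, in the units of the state.
- get_state(): the state, without advancing time (a new reading comes with each control period).
- grab_frame(name): name is "side" or "top"; returns the picture (480x640x3 uint8, blue, green, red); there is no depth.
- calibration(name): a dict with "fx", "fy", "cx", "cy" (pixels), "R" (3x3) and "t" (3): a world point X has camera coordinates R X + t. Camera axes: x right, y down, z forward; pixel columns grow to the right and rows downward; lengths in m; the calibration is good to about 2 mm. A picture is of the moment at which its call begins. calibration takes no time and is no camera call.
- job_done(): hands the job in, once; it reports no verdict.
The state is a dict: "t": time; "q": joint angles; "qd": joint speeds; "joint_efforts": joint torques, N m; "eef_pos": TCP position; "ee_rot": TCP orientation; "force": force on the tool from outside, world axes, zero at the start; "moment": the same for the moment, N m; "width": finger opening in m.
Only numpy, scipy, OpenCV 4.12 (cv2) and the standard library are available. Lean on these libraries where they do the work, as an engineer would, in place of code of your own. Each camera call takes 0.05 s, during which the arm holds its last target.

### The job

Set up the mixing place: first stand the one brown bottle that is off the low white rack upright on the rack's empty circle, so that the three brown bottles make a neat row, and let go of it. Then take up the small metal tray that has an upright grip and carry it, level enough that the loose steel ball stays in its pocket, until the ball is above the middle of the green rubber bowl; finish while still holding the tray there, still and level, a few centimetres above the bowl's rim and touching nothing else. Leave the other bottles, the bowl and the small things about them standing where they are.

Things in the scene. Friction and masses are not known exactly. Their poses are not given: they have to be found in the camera images.
- stray_bottle (a point): The brown bottle that is not on the rack: round, body 36 mm across up to 64 mm, dark cap 22 mm across above that, 78 mm high, about 60 g, stands upright on the work surface. This point: its axis, half-way up (39 mm above its underside). z up.
- free_place (a point): The middle of the rack's empty printed circle (47 mm across), on the deck's upper face, 18 mm above the work surface. The rack is fixed: a low white rack 66 x 206 mm with three circles 65 mm apart along its length, any of which may be the empty one, with bottles of the same kind on the other two. Its own y axis runs along the row, x away from the robot; along the far edge a lip stands 13 mm above the deck, its near face 30 mm beyond the circles' middles.
- row_bottle_1_centre (a point): One of the two brown bottles already on the rack, same kind as the stray one; point on its axis 39 mm above its underside. May be at either side of the empty circle.
- row_bottle_2_centre (a point): The other brown bottle already on the rack; point on its axis 39 mm above its underside.
- tray_grip (a point): Loose metal ball tray, about 160 g: plate 100 x 60 x 8 mm (long along its own x) with a round pocket near the +x end and an upright flat grip 40 mm (along x) x 12 mm (along y), whose top is 62 mm above the tray's underside. This point: the middle of the grip, 45 mm above the underside, 18 mm to -x of the plate's middle. Squeeze it across the 12 mm, along the tray's y. z up when level.
- tray_pocket (a point): The tray's pocket, 30 mm across and 3 mm deep, its middle 45 mm from the grip along the tray's +x. This point lies over its middle at the height of the resting ball's centre, 16 mm above the tray's underside and 29 mm below the tray_grip point.
- ball_center (a point): Centre of the loose steel ball, 22 mm across, 43 g; it rolls freely up to 8 mm about the pocket's middle and leaves over the rim if the tray tips or jerks much.
- bowl_mouth (a point): Green rubber mixing bowl, 126 mm across at the mouth, 74 mm high, loose, standing on the work surface. This point: the middle of its mouth, level with the rim, 74 mm above the surface.
- dropper_centre (a point): Bystander: white dropper bottle with a cone cap, 40 mm across, 98 mm high; point half-way up.
- dappen_centre (a point): Bystander: little brown dappen dish, 35 mm across, 30 mm high; point half-way up.

How it is judged:
On the way, in this order (a step that is already met when the one before it is completed fails the run):
1. the stray bottle stands upright on the rack's empty circle, let go (horizontal distance between stray_bottle and free_place below 0.012 m and angle between stray_bottle's own z axis and vertical below 0.12 rad and height (world z) of stray_bottle between 0.05 and 0.066 m and linear speed of stray below 0.03 m/s and contact force between the fingers and stray below 0.1 N), for 0.3 s.
2. the ball tray is lifted, level, with the ball in its pocket (height (world z) of tray_grip above 0.08 m and distance between ball_center and tray_pocket below 0.014 m and contact force between the fingers and ball_tray above 1 N and angle between tray_grip's own z axis and vertical below 0.2 rad), for 0.2 s.
At the end, for the whole second after the job is handed in: Stray bottle upright, let go, within 12 mm of the circle's middle; row bottles upright; tray held still by the fingers, tilt < 0.12 rad, ball in pocket, pocket's middle within 30 mm (level) of the bowl's, tray's underside 6 to 110 mm above the bowl's rim, not touching bowl or dropper bottle (all of step 1 and distance between ball_center and tray_pocket below 0.014 m and angle between each of tray_grip, row_bottle_1_centre, row_bottle_2_centre's own z axis and vertical below 0.12 rad and contact force between the fingers and ball_tray above 1 N and horizontal distance between tray_pocket and bowl_mouth below 0.03 m and height (world z) of tray_pocket between 0.096 and 0.2 m and linear speed of ball_tray below 0.04 m/s and angular speed of ball_tray below 0.3 rad/s and contact force between ball_tray and bowl below 0.05 N and contact force between ball_tray and dropper below 0.05 N); the arm keeps its last pose, push and grip.
It fails at once if the ball leaves its pocket (distance between ball_center and tray_pocket above 0.02 m).
It fails at once if the tray tips more than 0.5 rad (angle between tray_grip's own z axis and vertical above 0.5 rad).
It fails at once if a bottle already in the row is shifted more than 15 mm (distance of any of row_bottle_1_centre, row_bottle_2_centre from where it was at the start of the episode above 0.015 m).
It fails at once if the bowl is shifted more than 30 mm (distance of bowl_mouth from where it was at the start of the episode above 0.03 m).
It fails at once if a bystander is shifted more than 30 mm (distance of any of dropper_centre, dappen_centre from where it was at the start of the episode above 0.03 m).
It also fails if it takes over 56 s, if anything falls off the work surface, if the arm or the gripper's body presses on something with over 40 N, if the wrist force passes 120 N, or if a joint passes its speed limit or range.

## Working session

There is one attempt and no reset: what is moved stays moved. The work goes in short steps, Python scripts to look and compute and a tool call to move; the robot and the scene stay as the last step left them, time stands still between calls to the robot, and variables do not carry over. Pictures are saved under pics/ and viewed, and the job is handed in when it is done.

Besides the shell and the picture viewer there is one more tool, called by a JSON object that holds its "name" and its "arguments", one argument or row to a line. arm_command: Moves the arm, as the interface text tells. Its arguments: {"type":"object","properties":{"fingers":{"type":"array"},"dp":{"type":"array"},"roll":{"type":"array"},"newtons":{"type":"number"}},"required":["fingers","dp","roll"]}

```bash
mkdir -p pics; python3 - <<'E'
from station import *
import cv2
for n in("top","side"):
    cv2.imwrite(f"pics/{n}0.png",grab_frame(n)); c=calibration(n); print(n,c)
print(get_state())
E
```

```text
top {'fx': 621.8596634437866, 'fy': 621.8596634437866, 'cx': 325.4598770597774, 'cy': 246.97100853496656, 'R': array([[ 0.00761011, -0.99945602,  0.03208965],
       [-0.98258308, -0.0134323 , -0.1853377 ],
       [ 0.18566792, -0.03012031, -0.9821508 ]]), 't': array([0.0818719 , 0.50908644, 1.01007024])}
side {'fx': 475.6596503623618, 'fy': 475.6596503623618, 'cx': 324.8096608885239, 'cy': 238.05161854242698, 'R': array([[ 0.97352741, -0.22843345,  0.00790794],
       [-0.15090319, -0.66832824, -0.72839934],
       [ 0.17167587,  0.70792339, -0.6851072 ]]), 't': array([-0.46050488,  0.20206535,  0.76004773])}
{'t': 0.1, 'q': array([ 1.54208345e+00,  3.59328089e-01,  1.11477260e-02, -2.91559332e-04,
       -1.22411022e+00, -2.88103843e-01]), 'qd': array([-0.00047064, -0.00045805,  0.00289362,  0.00090798, -0.00018255,
       -0.00108179]), 'joint_efforts': array([-1.43885976e-03, -5.84162807e+01,  2.93747270e+01,  7.01555640e+00,
        1.01020015e-02, -5.58214424e-05]), 'eef_pos': array([0.21018475, 0.64097761, 0.22570995]), 'ee_rot': array([ 3.14008210e+00, -1.61805766e-04, -3.16915868e-01]), 'force': array([-0.16492595,  1.09619244,  0.47050436]), 'moment': array([ 0.00250379, -0.03626457, -0.00800471]), 'width': 0.0871201808090737}
```

View pics/top0.png

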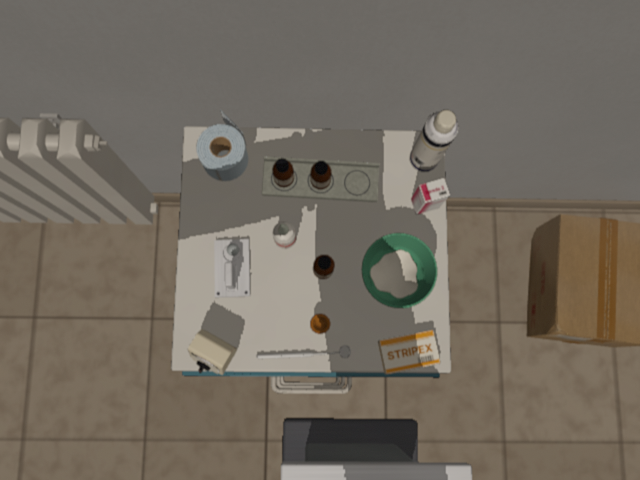

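View pics/side0.png

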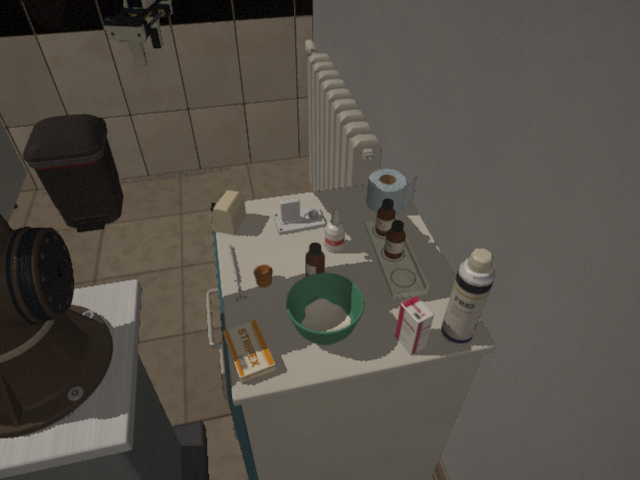

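```bash
python3 -c "
import station
print([x for x in dir(station) if not x.startswith('__')]); print(getattr(station,'hold_point_z',None))"; ls
```

```text
['Unreachable', 'calibration', 'get_state', 'grab_frame', 'hold_point_z', 'job_done']
0.0188
pics
```

```bash
python3 - <<'E'
import cv2
a=cv2.imread("pics/top0.png"); 
cv2.imwrite("pics/t1.png",cv2.resize(a[140:340,200:450],None,fx=3,fy=3,interpolation=cv2.INTER_CUBIC))
b=cv2.imread("pics/side0.png")
cv2.imwrite("pics/s1.png",cv2.resize(b[180:350,220:450],None,fx=3.4,fy=3.4,interpolation=cv2.INTER_CUBIC))
E
```

```text
(no output)
```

View pics/t1.png

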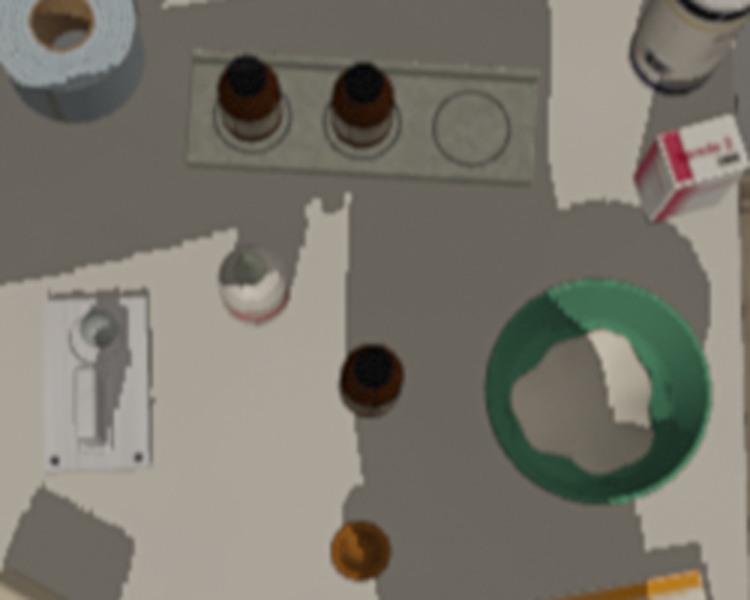

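View pics/s1.png

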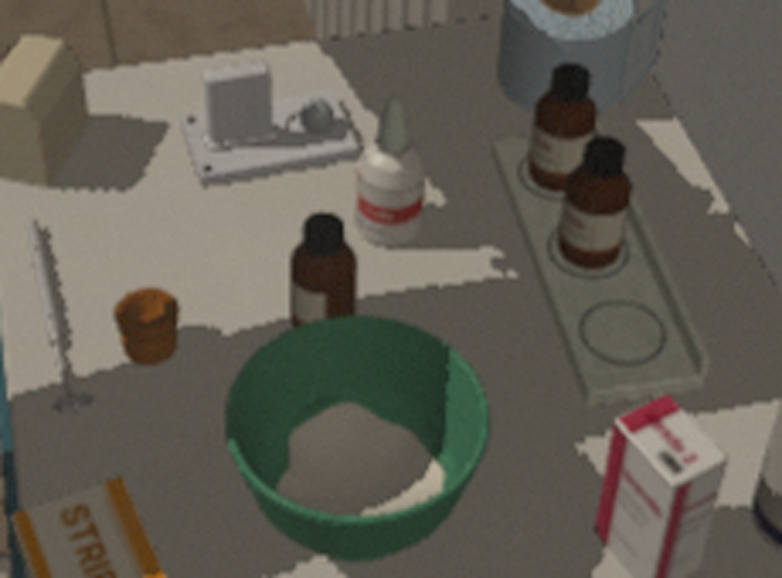

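```bash
cat > h.py <<'E'
from station import *
import numpy as np, cv2
def ray(n,u,v,z):
    c=calibration(n);R,t=np.array(c["R"]),np.array(c["t"])
    d=R.T@np.array([(u-c["cx"])/c["fx"],(v-c["cy"])/c["fy"],1]);o=-R.T@t
    return o+d*(z-o[2])/d[2]
def proj(n,X):
    c=calibration(n);p=np.array(c["R"])@np.array(X)+np.array(c["t"])
    return np.array([c["fx"]*p[0]/p[2]+c["cx"],c["fy"]*p[1]/p[2]+c["cy"]])
def two(pa,pb):
    A=[];b=[]
    for n,(u,v) in(("top",pa),("side",pb)):
        c=calibration(n);R,t=np.array(c["R"]),np.array(c["t"])
        for k,(p,f,cc) in enumerate(((u,c["fx"],c["cx"]),(v,c["fy"],c["cy"]))):
            m=(p-cc)/f; A.append(R[k]-m*R[2]); b.append(m*t[2]-t[k])
    return np.linalg.lstsq(np.array(A),np.array(b),rcond=None)[0]
E
python3 - <<'E'
from h import *
np.set_printoptions(precision=4,suppress=True)
a=cv2.imread("pics/top0.png");b=cv2.imread("pics/side0.png")
for n in("top","side"):
    c=calibration(n);print(n,-np.array(c["R"]).T@np.array(c["t"]))
def blobs(m,lo,roi):
    mm=np.zeros_like(m);x0,y0,x1,y1=roi;mm[y0:y1,x0:x1]=m[y0:y1,x0:x1]
    k,l,s,ce=cv2.connectedComponentsWithStats(mm.astype(np.uint8))
    return [(s[i],ce[i]) for i in range(1,k) if s[i][4]>lo]
dk=(a.max(2)<32).astype(np.uint8)
print("caps top")
for s,c in blobs(dk,20,(260,140,350,290)): print(s,c,ray("top",*c,.076))
dk=(b.max(2)<32).astype(np.uint8)
print("caps side")
for s,c in blobs(dk,20,(290,190,420,300)): print(s,c,ray("side",*c,.071))
hs=cv2.cvtColor(a,cv2.COLOR_BGR2HSV)
g=((hs[...,0]>60)&(hs[...,0]<90)&(hs[...,1]>100)).astype(np.uint8)
cs,_=cv2.findContours(g,cv2.RETR_EXTERNAL,cv2.CHAIN_APPROX_NONE)
c=max(cs,key=cv2.contourArea);e=cv2.fitEllipse(c);print("bowl",e,ray("top",*e[0],.074))
print("bowl diam",np.linalg.norm(ray("top",e[0][0]-e[1][0]/2,e[0][1],.074)-ray("top",e[0][0]+e[1][0]/2,e[0][1],.074)))
hs=cv2.cvtColor(b,cv2.COLOR_BGR2HSV)
print("circle",ray("top",357,182.7,.018))
# check side bowl
print("side circle px", proj("side",ray("top",357,182.7,.018)))
for nm,p,z in(("dropper base-ish",(284.5,237),.05),("dappen",(320,323),.03),("ball",(232.3,249.3),.016),("grip top mid",(228.7,274.2),.062)):
    print(nm,ray("top",*p,z),proj("side",ray("top",*p,z)))
E
python3 - <<'E'
import cv2
a=cv2.imread("pics/top0.png")
cv2.imwrite("pics/t2.png",cv2.resize(a[230:305,205:260],None,fx=8,fy=8,interpolation=cv2.INTER_CUBIC))
E
```

```text
top [0.3121 0.1191 1.0838]
side [ 0.3483 -0.5082  0.6715]
caps top
[274 159  15  14 150] [281.44   165.6933] [0.6411 0.1636 0.076 ]
[312 162  16  13 148] [320.2365 167.8581] [0.6385 0.0981 0.076 ]
[316 256  15  14 156] [323.7564 262.1603] [0.4771 0.0908 0.076 ]
caps side
[382 199  11  11  94] [387.3298 204.1702] [0.6432 0.181  0.071 ]
[391 221  12  12 112] [397.   226.25] [0.6398 0.114  0.071 ]
[310 243  11  12  78] [314.8462 248.7692] [0.4749 0.0889 0.071 ]
bowl ((398.9215393066406, 270.4112243652344), (70.80435943603516, 72.88072967529297), 117.85049438476562) [ 0.4653 -0.0333  0.074 ]
bowl diam 0.11719196673437227
circle [0.6309 0.031  0.018 ]
side circle px [404.3084 277.6019]
dropper base-ish [0.5237 0.1569 0.05  ] [331.9443 228.6743]
dappen [0.3807 0.095  0.03  ] [264.0798 270.3848]
ball [0.5076 0.2483 0.016 ] [314.0143 213.5367]
grip top mid [0.4573 0.2472 0.062 ] [289.8823 200.1766]
```

View pics/t2.png

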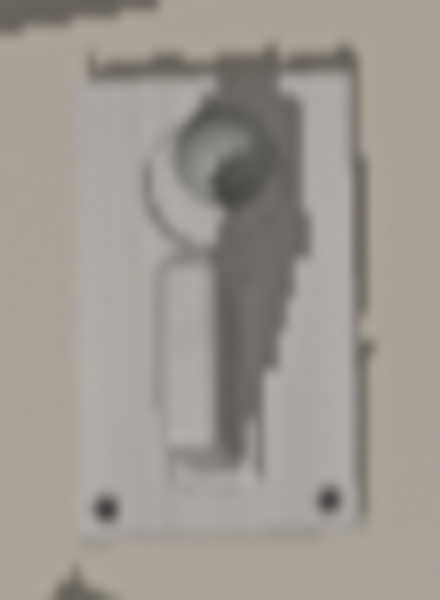

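```bash
python3 - <<'E'
from h import *
np.set_printoptions(precision=4,suppress=True)
for c in((281.44,165.7),(320.24,167.86)): print("row",ray("top",*c,.094))
print("side row",ray("side",387.33,204.17,.089),ray("side",397,226.25,.089))
print("side circle",ray("side",220+622/3.4,180+332/3.4,.018))
print("rack corners",[ray("top",200+x/3,140+y/3,.018)[:2] for x,y in((188,163),(530,184))])
print("table back edge",ray("top",300,130,0), "wall base",ray("top",300,200,-.85),ray("side",450,250,0))
P=lambda x,y,z:ray("top",205+x/8,230+y/8,z)
bl,br,tl,tr=[P(*p,.008) for p in((80,535),(355,525),(87,72),(352,60))]
print("corners",bl,br,tl,tr,"mean",(bl+br+tl+tr)/4)
for l in((tl-bl),(tr-br)): print("long",np.linalg.norm(l),np.arctan2(l[1],l[0]))
l=bl-br;print("short",np.linalg.norm(l),np.arctan2(-l[0],l[1]))
s1,s2=P(105,508,.008),P(328,500,.008);l=s1-s2;print("screws",np.linalg.norm(l),np.arctan2(-l[0],l[1]))
g=[P(*p,.062) for p in((165,260),(213,260),(213,448),(165,448))];print("grip",np.mean(g,0),np.linalg.norm(g[0]-g[3]),np.linalg.norm(g[0]-g[1]))
print("pocket", P(192,192,.008)) 
print("spray",ray("top",425,160,0),ray("top",446,122,.2))
print("side grip top px", proj("side",np.mean(g,0)))
E
```

```text
row [0.6353 0.1628 0.094 ]
row [0.6327 0.0984 0.094 ]
side row [0.6343 0.1603 0.089 ] [0.6311 0.0953 0.089 ]
side circle [0.6284 0.0315 0.018 ]
rack corners [array([0.6067, 0.1982]), array([ 0.5972, -0.0039])]
table back edge [0.735  0.1343 0.    ] wall base [ 0.8298  0.1427 -0.85  ] [0.7544 0.096  0.    ]
corners [0.4252 0.2761 0.008 ] [0.428 0.217 0.008] [0.527  0.2787 0.008 ] [0.5305 0.2208 0.008 ] mean [0.4777 0.2482 0.008 ]
long 0.10186001547918543 0.025377585089871396
long 0.10258554281278237 0.03663076211955586
short 0.059100750327848194 0.04770798703650976
screws 0.047970854366866704 0.04741926672170969
grip [0.4573 0.2473 0.062 ] 0.039162457660345235 0.009895395059567087
pocket [0.5006 0.2548 0.008 ]
spray [ 0.6816 -0.0954  0.    ] [ 0.6742 -0.0891  0.2   ]
side grip top px [289.8641 200.1411]
```

{"name": "arm_command", "arguments": {
  "fingers": [-1,-1,-1,-1,-1,-1,-1,-1],
  "dp": [
    [0.019,-0.039,0],
    [0.019,-0.039,0],
    [0.019,-0.039,0],
    [0.019,-0.039,0],
    [0.019,-0.039,0],
    [0.019,-0.039,0],
    [0.019,-0.039,0],
    [0.019,-0.039,0]
  ],
  "roll": [-0.12,-0.12,-0.12,-0.12,-0.12,-0.12,-0.12,-0.12]
}}

```text
t: 0.9
eef_pos: [0.3623, 0.3195, 0.22]
ee_rot: [3.133, -0.004, -1.307]
force: [1.1, 0.3, 0.2]
width: 0.088
```

{"name": "arm_command", "arguments": {
  "fingers": [-1,-1,-1,-1,-1,-1,-1,-1],
  "dp": [
    [0.019,-0.038,0],
    [0.019,-0.038,0],
    [0.019,-0.038,0],
    [0.019,-0.038,0],
    [0.019,-0.038,0],
    [0.015,-0.03,0],
    [0.004,-0.008,0],
    [0,0,0]
  ],
  "roll": [-0.08,-0.08,-0.08,0,0,0,0,0]
}}

```text
t: 1.7
eef_pos: [0.4784, 0.0762, 0.2193]
ee_rot: [3.132, -0.004, -1.566]
force: [-0.3, 0.2, -0.4]
width: 0.0879
```

{"name": "arm_command", "arguments": {
  "fingers": [-1,-1,-1,-1,-1],
  "dp": [
    [-0.001,0.008,-0.02],
    [-0.001,0.006,-0.04],
    [0,0,-0.04],
    [0,0,-0.01],
    [0,0,0]
  ],
  "roll": [0,0,0,0,0]
}}

```text
t: 2.2
eef_pos: [0.4759, 0.0939, 0.108]
ee_rot: [3.136, -0.001, -1.565]
force: [-0.1, 0.8, 0.3]
width: 0.0876
```

```bash
python3 - <<'E'
from h import *
s=get_state();print(s["eef_pos"],s["ee_rot"],s["q"])
a=grab_frame("top")
b=grab_frame("side")
cv2.imwrite("pics/c1.png",np.hstack([cv2.resize(a[140:340,220:420],None,fx=2,fy=2),cv2.resize(b[150:350,220:420],None,fx=2,fy=2)]))
E
```

```text
[0.47592182 0.0939395  0.10802984] [ 3.13561443e+00 -1.44039882e-03 -1.56487591e+00] [ 0.59953435  0.16671845 -0.55297707 -0.0028447  -0.856864   -0.59174931]
```

View pics/c1.png

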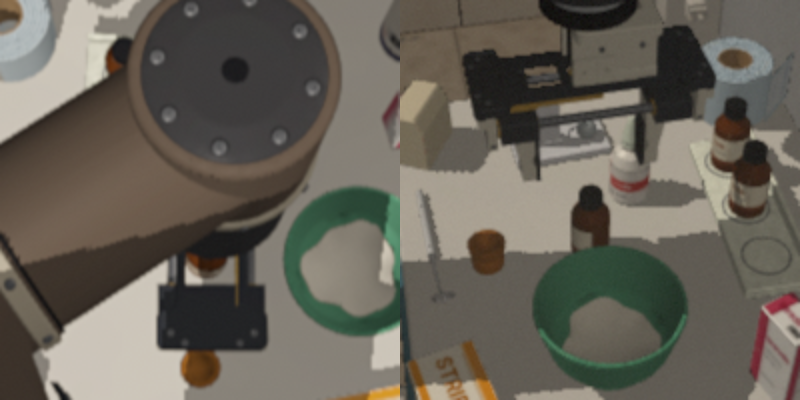

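```bash
python3 - <<'E'
from h import *
for dx in(-.05,.05): 
    p=proj("side",[.476+dx,.094,.108]); print((p-[220,150])*2+[400,0])
E
```

```text
[533.11964878 171.8296946 ]
[644.55230056 154.88545059]
```

{"name": "arm_command", "arguments": {
  "fingers": [-1,-1,-1,-1,-1],
  "dp": [
    [0,-0.004,-0.02],
    [0,0,-0.025],
    [0,0,-0.025],
    [0,0,-0.007],
    [0,0,0]
  ],
  "roll": [0,0,0,0,0]
}}

```text
t: 2.8
eef_pos: [0.4843, 0.095, 0.0407]
ee_rot: [-3.129, 0.008, -1.562]
force: [0.5, -0.1, 0.6]
width: 0.0877
```

{"name": "arm_command", "arguments": {
  "fingers": [-1,-1,-1],
  "dp": [
    [-0.008,-0.005,0],
    [0,0,0],
    [0,0,0]
  ],
  "roll": [0,0,0]
}}

```text
t: 3.1
eef_pos: [0.4778, 0.0908, 0.0445]
ee_rot: [-3.124, 0.011, -1.561]
force: [0.2, -0.3, 0.1]
width: 0.0877
```

{"name": "arm_command", "arguments": {
  "fingers": [-1,-1,-1],
  "dp": [
    [-0.002,0,-0.015],
    [0,0,0],
    [0,0,0]
  ],
  "roll": [0,0,0]
}}

```text
t: 3.4
eef_pos: [0.4774, 0.0917, 0.0321]
ee_rot: [-3.12, 0.013, -1.561]
force: [-0.2, -0.2, -0.0]
width: 0.0878
```

{"name": "arm_command", "arguments": {
  "fingers": [0.0,1,1,1,1,1,1],
  "dp": [
    [0,0,-0.003],
    [0,0,0],
    [0,0,0],
    [0,0,0],
    [0,0,0],
    [0,0,0],
    [0,0,0]
  ],
  "roll": [0,0,0,0,0,0,0],
  "newtons": 15
}}

```text
t: 4.1
eef_pos: [0.4785, 0.0923, 0.0306]
ee_rot: [-3.118, 0.014, -1.56]
force: [-0.3, 0.2, 0.2]
width: 0.0371
```

{"name": "arm_command", "arguments": {
  "fingers": [1,1,1,1,1,1],
  "dp": [
    [0,0,0.01],
    [0,0,0.025],
    [0,0,0.03],
    [0,0,0.03],
    [0,0,0.01],
    [0,0,0]
  ],
  "roll": [0,0,0,0,0,0]
}}

```text
t: 4.7
eef_pos: [0.4768, 0.0911, 0.1413]
ee_rot: [-3.12, 0.013, -1.56]
force: [0.1, -0.2, -1.0]
width: 0.0353
```

```bash
python3 - <<'E'
from h import *
s=get_state();print(s["eef_pos"],s["ee_rot"])
b=grab_frame("side");cv2.imwrite("pics/c2.png",cv2.resize(b[130:350,220:450],None,fx=3,fy=2.7))
E
```

```text
[0.47683781 0.09114099 0.14133915] [-3.11988814  0.01262102 -1.56043645]
```

View pics/c2.png

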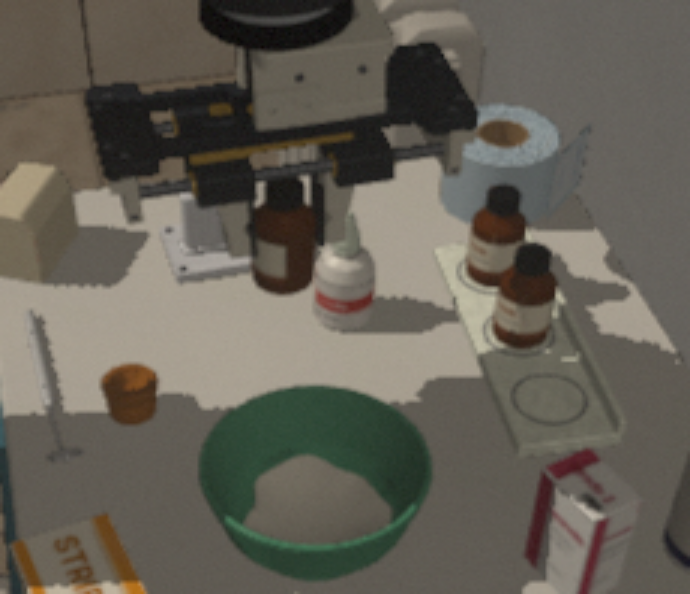

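{"name": "arm_command", "arguments": {
  "fingers": [1,1,1,1,1,1,1,1],
  "dp": [
    [0.005,-0.02,0],
    [0.02,-0.02,0],
    [0.03,-0.012,0],
    [0.03,-0.005,0],
    [0.03,0,0],
    [0.025,0,0],
    [0.01,0,0],
    [0,0,0]
  ],
  "roll": [0,0,0,0,0,0,0,0]
}}

```text
t: 5.55
eef_pos: [0.6248, 0.0293, 0.1278]
ee_rot: [-3.138, 0.009, -1.561]
force: [-0.4, 0.2, -0.9]
width: 0.0349
```

{"name": "arm_command", "arguments": {
  "fingers": [1,1,1,1,1,1],
  "dp": [
    [0.003,0.002,-0.015],
    [0.002,0.001,-0.02],
    [0,0,-0.02],
    [0,0,-0.01],
    [0,0,0],
    [0,0,0]
  ],
  "roll": [0,0,0,0,0,0]
}}

```text
t: 6.15
eef_pos: [0.6232, 0.0329, 0.0555]
ee_rot: [3.139, 0.008, -1.561]
force: [1.0, 1.2, 0.7]
width: 0.0354
```

```bash
python3 - <<'E'
from h import *
s=get_state();print(s["eef_pos"],s["ee_rot"])
b=grab_frame("side");a=grab_frame("top")
cv2.imwrite("pics/c3.png",cv2.resize(b[150:310,330:480],None,fx=4,fy=3.7))
cv2.imwrite("pics/c3t.png",a)
print(proj("side",[.630,.032,.018]))
E
```

```text
[0.6232007  0.03292876 0.05548038] [ 3.13860795  0.00800449 -1.56096314]
[403.66882897 277.30454557]
```

View pics/c3.png

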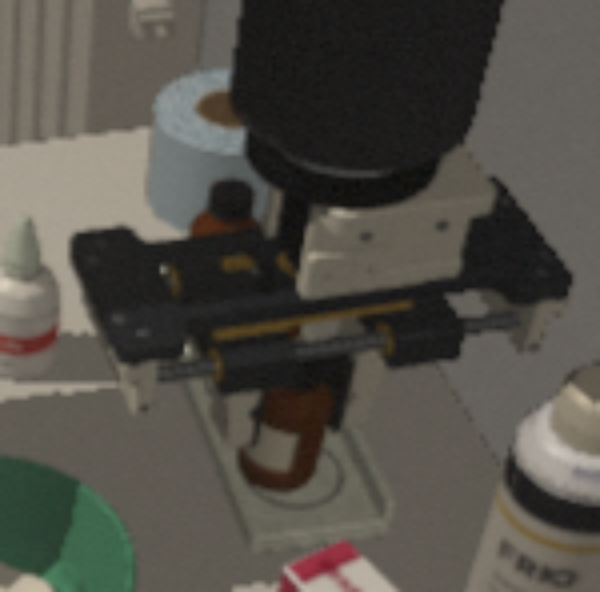

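```bash
python3 - <<'E'
from h import *
b=grab_frame("side")
cv2.imwrite("pics/c4.png",cv2.resize(b[225:300,370:435],None,fx=9,fy=8,interpolation=cv2.INTER_CUBIC))
cv2.imwrite("pics/side4.png",b)
s=get_state();print(s["eef_pos"],s["ee_rot"])
x,y,z=s["eef_pos"]
for h in(0,.064):print((proj("side",[x,y-.0015,z-.0306+h])-[370,225])*[9,8])
E
```

```text
[0.6240958  0.03303922 0.05641193] [ 3.14044262  0.00861989 -1.56114672]
[281.06347858 401.24359099]
[320.10210875 202.71663153]
```

View pics/c4.png

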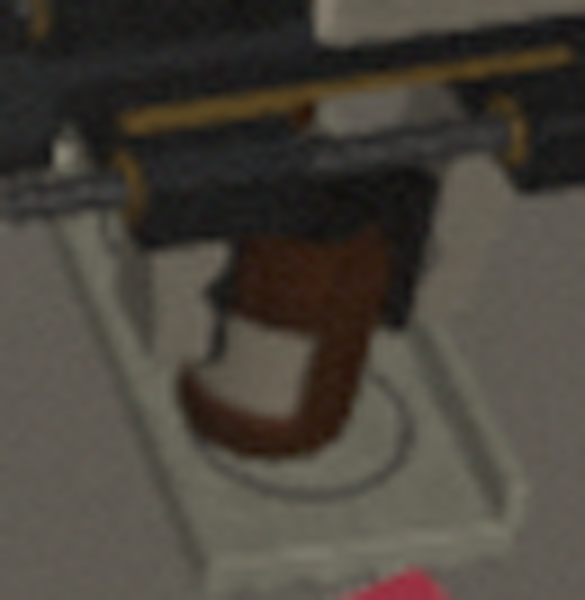

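View pics/c3t.png

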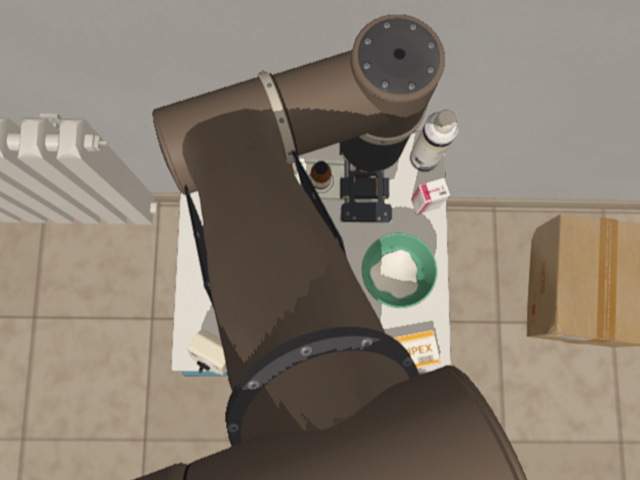

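{"name": "arm_command", "arguments": {
  "fingers": [1,1,1,1,1],
  "dp": [
    [0.008,0,0],
    [0,0,0],
    [0.001,0,-0.003],
    [0,0,0],
    [0,0,0]
  ],
  "roll": [0,0,0,0,0]
}}

```text
t: 6.8
eef_pos: [0.6356, 0.0334, 0.0557]
ee_rot: [-3.138, 0.01, -1.561]
force: [-0.8, 0.3, -1.4]
width: 0.0348
```

```bash
python3 - <<'E'
from h import *
b=grab_frame("side")
cv2.imwrite("pics/c5.png",cv2.resize(b[225:300,370:435],None,fx=9,fy=8,interpolation=cv2.INTER_CUBIC))
s=get_state();print(s["eef_pos"],s["ee_rot"],s["force"])
E
```

```text
[0.63556358 0.03337425 0.05559846] [-3.13847651  0.00986948 -1.56111911] [-0.95256331  0.45309647  0.42378943]
```

View pics/c5.png

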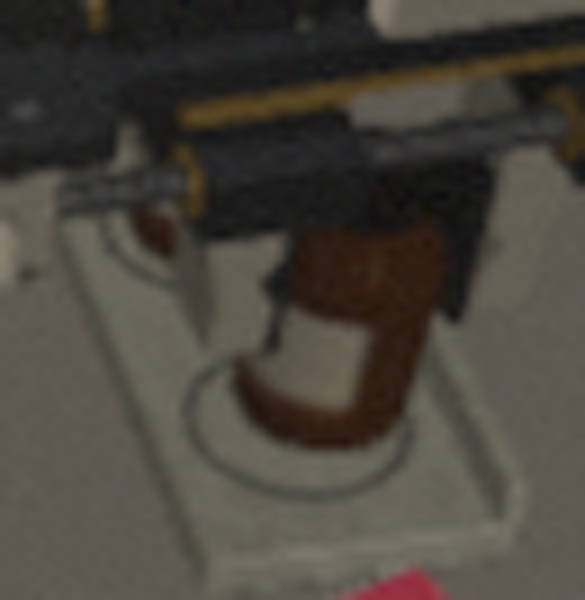

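{"name": "arm_command", "arguments": {
  "fingers": [1,1,1,1,1],
  "dp": [
    [-0.002,0,-0.002],
    [0,0,-0.003],
    [0,0,-0.002],
    [0,0,0],
    [0,0,0]
  ],
  "roll": [0,0,0,0,0]
}}

```text
t: 7.35
eef_pos: [0.6332, 0.0332, 0.0487]
ee_rot: [-3.138, 0.01, -1.561]
force: [0.3, -0.2, 0.3]
width: 0.0351
```

{"name": "arm_command", "arguments": {
  "fingers": [1,1,1],
  "dp": [
    [-0.001,0,-0.002],
    [0,0,0],
    [0,0,0]
  ],
  "roll": [0,0,0]
}}

```text
t: 7.65
eef_pos: [0.633, 0.0334, 0.0486]
ee_rot: [-3.136, 0.01, -1.56]
force: [-0.2, -0.3, 0.2]
width: 0.0347
```

```bash
python3 - <<'E'
from h import *
b=grab_frame("side")
cv2.imwrite("pics/c6.png",cv2.resize(b[225:300,370:435],None,fx=9,fy=8,interpolation=cv2.INTER_CUBIC))
s=get_state();print(s["eef_pos"],s["ee_rot"],s["force"])
E
```

```text
[0.63296665 0.03344521 0.04849752] [-3.13614647  0.00959969 -1.55977429] [-6.95707126e-04 -7.62991654e-01 -4.46031334e-02]
```

View pics/c6.png

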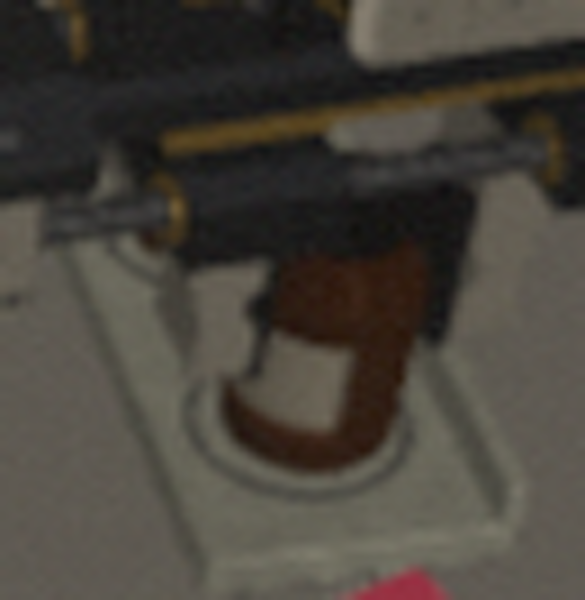

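{"name": "arm_command", "arguments": {
  "fingers": [1,1,1],
  "dp": [
    [-0.001,0,-0.003],
    [0,0,0],
    [0,0,0]
  ],
  "roll": [0,0,0]
}}

```text
t: 8.0
eef_pos: [0.6332, 0.0335, 0.0478]
ee_rot: [-3.133, 0.009, -1.559]
force: [0.4, -0.2, -0.6]
width: 0.0353
```

{"name": "arm_command", "arguments": {
  "fingers": [1,1,1],
  "dp": [
    [-0.001,0,-0.004],
    [0,0,0],
    [0,0,0]
  ],
  "roll": [0,0,0]
}}

```text
t: 8.3
eef_pos: [0.6336, 0.0335, 0.0457]
ee_rot: [-3.13, 0.009, -1.557]
force: [0.3, -0.1, -0.4]
width: 0.0352
```

```bash
python3 - <<'E'
from h import *
b=grab_frame("side")
cv2.imwrite("pics/c7.png",cv2.resize(b[225:300,370:435],None,fx=9,fy=8,interpolation=cv2.INTER_CUBIC))
s=get_state();print(s["eef_pos"],s["ee_rot"],s["force"],s["moment"])
E
```

```text
[0.63357838 0.03347247 0.04565264] [-3.13054903  0.00897812 -1.55733769] [-1.42386801 -0.36680207  1.94591759] [0.14783007 0.16003015 0.05838356]
```

View pics/c7.png

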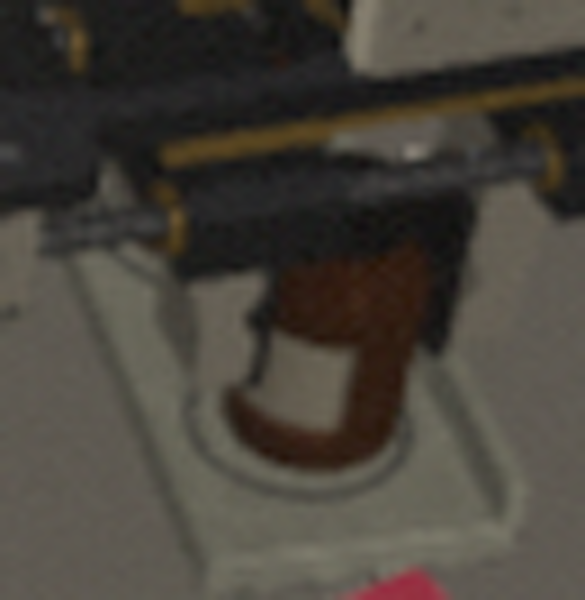

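{"name": "arm_command", "arguments": {
  "fingers": [0.1,0.0,-0.1,-0.1,-0.1],
  "dp": [
    [0,0,0],
    [0,0,0],
    [0,0,0],
    [0,0,0],
    [0,0,0]
  ],
  "roll": [0,0,0,0,0]
}}

```text
t: 8.85
eef_pos: [0.6328, 0.0333, 0.044]
ee_rot: [-3.133, 0.008, -1.558]
force: [-0.2, 0.2, -0.1]
width: 0.0481
```

```bash
python3 - <<'E'
from h import *
b=grab_frame("side")
cv2.imwrite("pics/c8.png",cv2.resize(b[225:300,370:435],None,fx=9,fy=8,interpolation=cv2.INTER_CUBIC))
s=get_state();print(s["eef_pos"],s["ee_rot"],s["force"],s["width"])
E
```

```text
[0.63282121 0.0332802  0.04395782] [-3.13294237  0.00848103 -1.55776204] [ 0.20748438 -0.38400659  0.2035444 ] 0.04833886102954727
```

View pics/c8.png

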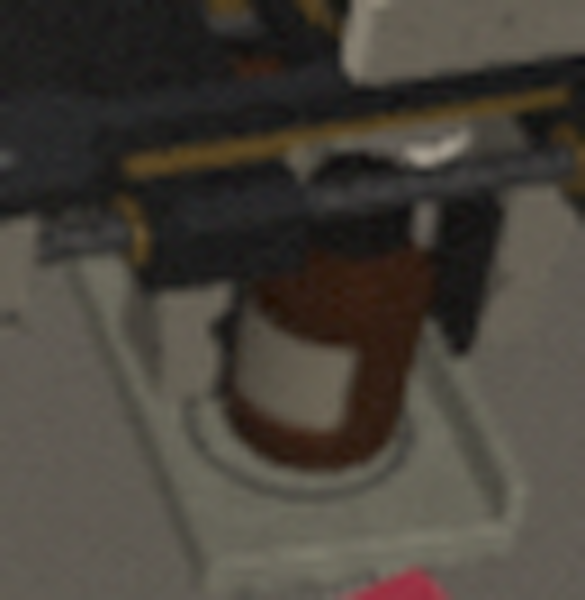

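{"name": "arm_command", "arguments": {
  "fingers": [-0.4,-0.4,-0.4,-0.4,-0.4,-0.4,-0.4,-0.4],
  "dp": [
    [0,0,0],
    [0,0,0],
    [0,0,0.01],
    [0,0,0.02],
    [0,0,0.02],
    [0,0,0.03],
    [0,0,0.03],
    [0,0,0.03]
  ],
  "roll": [0,0,0,0,0,0,0,0]
}}

```text
t: 9.7
eef_pos: [0.6293, 0.0322, 0.1873]
ee_rot: [-3.141, 0.006, -1.558]
force: [0.3, -0.5, 0.3]
width: 0.0612
```

{"name": "arm_command", "arguments": {
  "fingers": [-0.4,-0.4,-0.4,-0.4,-0.4,-0.4,-0.4,-0.4],
  "dp": [
    [-0.01,0.01,0],
    [-0.013,0.017,0],
    [-0.013,0.017,0],
    [-0.013,0.017,0],
    [-0.013,0.017,0],
    [-0.013,0.017,0],
    [-0.013,0.017,0],
    [-0.013,0.017,0]
  ],
  "roll": [0.14,0.14,0.14,0.14,0.14,0.14,0.14,0.14]
}}

```text
t: 10.5
eef_pos: [0.529, 0.1637, 0.202]
ee_rot: [-3.123, 0.004, -0.399]
force: [0.6, 0.7, 1.0]
width: 0.0611
```

{"name": "arm_command", "arguments": {
  "fingers": [-0.4,-0.4,-0.4,-0.4,-0.4,-0.4,-0.4,-0.4],
  "dp": [
    [-0.013,0.016,0],
    [-0.013,0.016,0],
    [-0.013,0.016,0],
    [-0.013,0.016,0],
    [-0.008,0.01,0],
    [0,0,0],
    [0,0,0],
    [0,0,0]
  ],
  "roll": [0.12,0.12,0.1,0.05,0.02,0,0,0]
}}

```text
t: 11.3
eef_pos: [0.4658, 0.2419, 0.2087]
ee_rot: [-3.118, -0.002, 0.034]
force: [0.1, 0.3, 0.0]
width: 0.0613
```

```bash
python3 - <<'E'
from h import *
np.set_printoptions(precision=4,suppress=True)
s=get_state();print(s["eef_pos"],s["ee_rot"],s["q"])
b=grab_frame("side");a=grab_frame("top")
cv2.imwrite("pics/side9.png",b);cv2.imwrite("pics/top9.png",a)
cv2.imwrite("pics/c9.png",cv2.resize(b[150:310,250:460],None,fx=3.7,fy=3.7,interpolation=cv2.INTER_CUBIC))
for n,im,z,roi in(("top",a,.094,(260,140,400,230)),("side",b,.089,(360,190,430,260))):
    dk=(im.max(2)<32).astype(np.uint8);m=np.zeros_like(dk);x0,y0,x1,y1=roi;m[y0:y1,x0:x1]=dk[y0:y1,x0:x1]
    k,l,st,ce=cv2.connectedComponentsWithStats(m)
    for i in range(1,k):
        if 40<st[i][4]<300: print(n,st[i],ray(n,*ce[i],z))
E
```

```text
[0.4658 0.2419 0.2087] [-3.1179 -0.0021  0.0343] [ 0.8415  0.1171 -0.3452 -0.0168 -1.0899  0.7713]
top [276 159  12  14 122] [0.6359 0.1623 0.094 ]
top [314 162  13  13 129] [0.6329 0.0984 0.094 ]
top [354 163  13  12 123] [0.6329 0.0319 0.094 ]
side [382 199  11  11  88] [0.6347 0.1614 0.089 ]
side [392 221  11  11  87] [0.632  0.0963 0.089 ]
side [404 245  12  12 117] [0.631  0.0304 0.089 ]
```

View pics/c9.png

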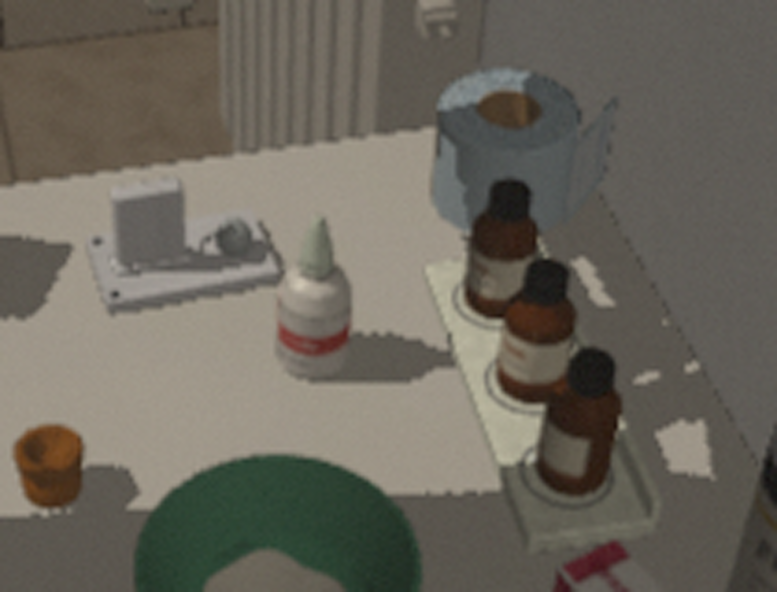

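View pics/top9.png

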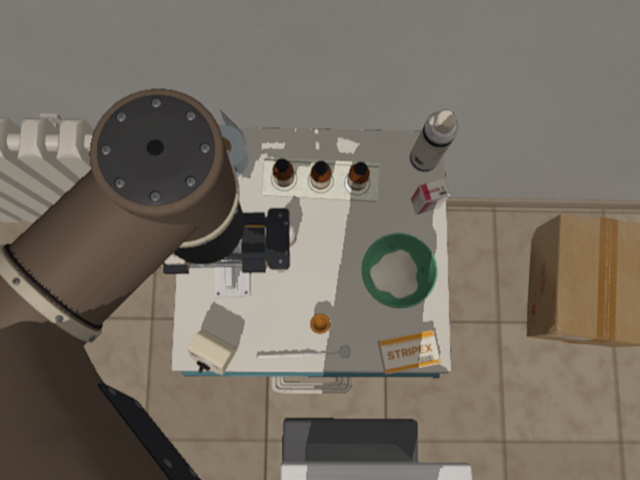

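{"name": "arm_command", "arguments": {
  "fingers": [-0.4,-0.4,-0.4,-0.4,-0.4],
  "dp": [
    [-0.004,0.003,-0.03],
    [-0.003,0.002,-0.035],
    [0,0,-0.03],
    [0,0,-0.015],
    [0,0,0]
  ],
  "roll": [0,0,0,0,0]
}}

```text
t: 11.9
eef_pos: [0.461, 0.2448, 0.096]
ee_rot: [-3.117, -0.005, 0.028]
force: [-1.0, 0.2, 0.1]
width: 0.0614
```

{"name": "arm_command", "arguments": {
  "fingers": [-0.4,-0.4,-0.4,-0.4,-0.4],
  "dp": [
    [-0.003,0.002,-0.02],
    [0,0.001,-0.02],
    [0,0,-0.01],
    [0,0,0],
    [0,0,0]
  ],
  "roll": [0.01,0,0,0,0]
}}

```text
t: 12.4
eef_pos: [0.4612, 0.2482, 0.0481]
ee_rot: [-3.115, -0.008, 0.036]
force: [-0.9, -0.5, -0.3]
width: 0.0615
```

```bash
python3 - <<'E'
from h import *
np.set_printoptions(precision=4,suppress=True)
s=get_state();print(s["eef_pos"],s["ee_rot"],s["q"])
b=grab_frame("side")
cv2.imwrite("pics/c10.png",cv2.resize(b[130:250,240:370],None,fx=5,fy=5,interpolation=cv2.INTER_CUBIC))
E
```

```text
[0.4612 0.2482 0.0481] [-3.1149 -0.0079  0.0359] [ 0.859   0.2938 -0.5494 -0.0191 -0.7026  0.7622]
```

View pics/c10.png

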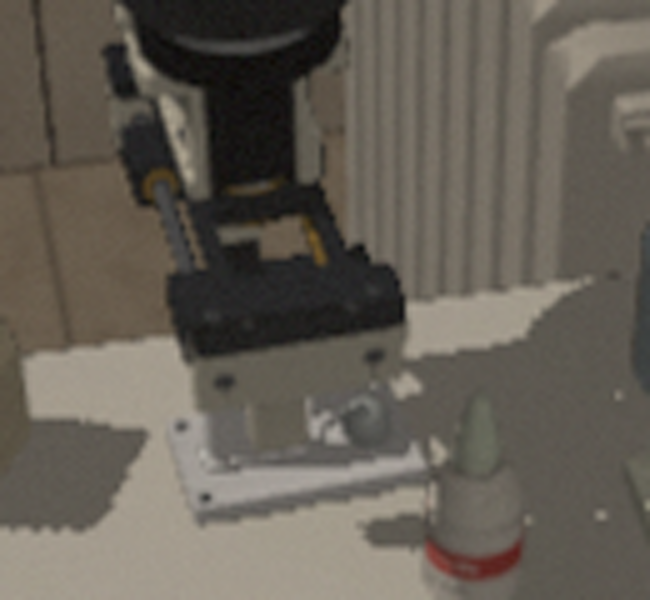

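{"name": "arm_command", "arguments": {
  "fingers": [-0.4,-0.4,-0.4,-0.4],
  "dp": [
    [-0.003,0,-0.01],
    [0,-0.001,-0.006],
    [0,0,0],
    [0,0,0]
  ],
  "roll": [0,0,0,0]
}}

```text
t: 12.85
eef_pos: [0.459, 0.2481, 0.033]
ee_rot: [-3.112, -0.011, 0.036]
force: [0.0, -0.2, -0.3]
width: 0.0614
```

{"name": "arm_command", "arguments": {
  "fingers": [0.3,0.5,0.58,0.62,0.66,0.7,0.74,0.8],
  "dp": [
    [0,0,-0.002],
    [0,0,0],
    [0,0,0],
    [0,0,0],
    [0,0,0],
    [0,0,0],
    [0,0,0],
    [0,0,0]
  ],
  "roll": [0,0,0,0,0,0,0,0],
  "newtons": 40
}}

```text
t: 13.65
eef_pos: [0.4595, 0.2489, 0.0316]
ee_rot: [-3.111, -0.012, 0.036]
force: [0.6, -0.4, -0.5]
width: 0.0115
```

{"name": "arm_command", "arguments": {
  "fingers": [1,1,1],
  "dp": [
    [0,0,0],
    [0,0,0],
    [0,0,0]
  ],
  "roll": [0,0,0]
}}

```text
t: 13.95
eef_pos: [0.4595, 0.2489, 0.0316]
ee_rot: [-3.111, -0.012, 0.036]
force: [0.8, -0.0, 0.0]
width: 0.0118
```

```bash
python3 - <<'E'
from h import *
np.set_printoptions(precision=4,suppress=True)
s=get_state();print(s["eef_pos"],s["ee_rot"],s["width"],s["force"])
b=grab_frame("side")
cv2.imwrite("pics/c11.png",cv2.resize(b[130:250,240:370],None,fx=5,fy=5,interpolation=cv2.INTER_CUBIC))
E
```

```text
[0.4595 0.2489 0.0316] [-3.1108 -0.0121  0.0363] 0.01177598110304328 [ 0.8292 -0.0494  0.0188]
```

View pics/c11.png

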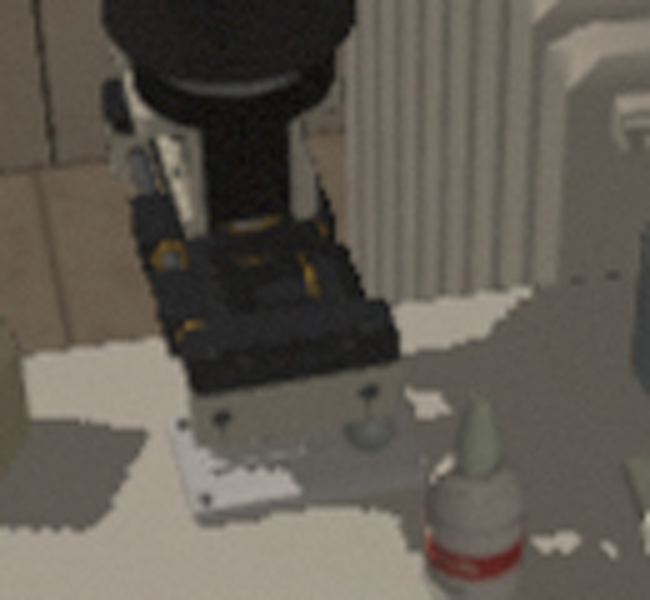

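{"name": "arm_command", "arguments": {
  "fingers": [1,1,1,1,1,1,1,1],
  "dp": [
    [0,0,0.002],
    [0,0,0.004],
    [0,0,0.006],
    [0,0,0.008],
    [0,0,0.008],
    [0,0,0.008],
    [0,0,0.006],
    [0,0,0.003]
  ],
  "roll": [0,0,0,0,0,0,0,0]
}}

```text
t: 14.8
eef_pos: [0.4586, 0.2478, 0.0802]
ee_rot: [-3.112, -0.011, 0.036]
force: [-0.9, -0.4, -1.0]
width: 0.0116
```

```bash
python3 - <<'E'
from h import *
np.set_printoptions(precision=4,suppress=True)
s=get_state();print(s["eef_pos"],s["ee_rot"],s["width"],s["force"])
b=grab_frame("side")
cv2.imwrite("pics/c12.png",cv2.resize(b[110:230,240:370],None,fx=5,fy=5,interpolation=cv2.INTER_CUBIC))
E
```

```text
[0.4586 0.2478 0.0802] [-3.112  -0.0105  0.0356] 0.011582534191662323 [-0.8744 -0.3863 -0.9954]
```

View pics/c12.png

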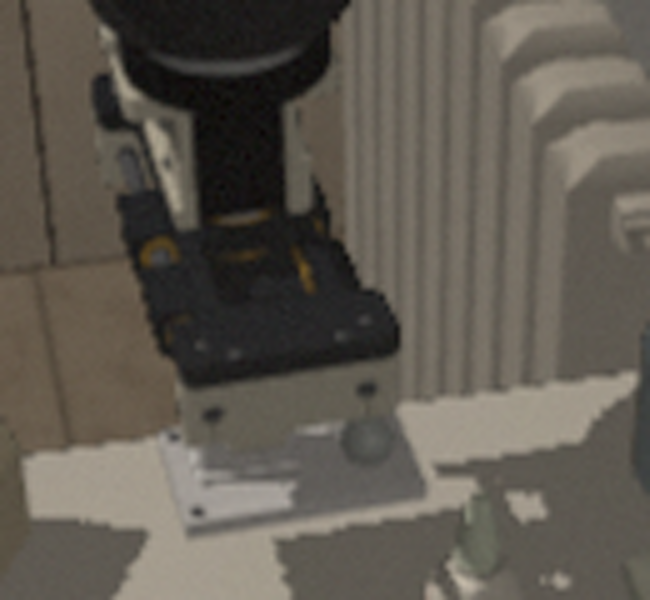

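{"name": "arm_command", "arguments": {
  "fingers": [1,1,1,1,1,1,1,1],
  "dp": [
    [0,0,0.004],
    [0,0,0.008],
    [0,0,0.011],
    [0,0,0.012],
    [0,0,0.012],
    [0,0,0.011],
    [0,0,0.008],
    [0,0,0.004]
  ],
  "roll": [0,0,0,0,0,0,0,0]
}}

```text
t: 15.65
eef_pos: [0.4582, 0.2473, 0.1561]
ee_rot: [-3.113, -0.01, 0.036]
force: [0.1, -0.1, -2.0]
width: 0.0114
```

{"name": "arm_command", "arguments": {
  "fingers": [1,1,1,1,1,1,1,1],
  "dp": [
    [0,-0.002,0],
    [0,-0.004,0],
    [0,-0.005,0],
    [-0.001,-0.006,0],
    [-0.001,-0.007,0],
    [-0.001,-0.008,0],
    [-0.001,-0.008,0],
    [-0.001,-0.008,0]
  ],
  "roll": [0,0,0,0,0,0,0,0]
}}

```text
t: 16.45
eef_pos: [0.4518, 0.1948, 0.1546]
ee_rot: [-3.114, -0.008, 0.036]
force: [0.8, -0.6, -1.6]
width: 0.012
```

{"name": "arm_command", "arguments": {
  "fingers": [1,1,1,1,1,1,1,1],
  "dp": [
    [-0.001,-0.008,0],
    [-0.001,-0.008,0],
    [-0.001,-0.008,0],
    [-0.001,-0.008,0],
    [-0.001,-0.008,0],
    [-0.001,-0.008,0],
    [-0.001,-0.008,0],
    [-0.001,-0.008,0]
  ],
  "roll": [0,0,0,0,0,0,0,0]
}}

```text
t: 17.25
eef_pos: [0.443, 0.1248, 0.1549]
ee_rot: [-3.114, -0.008, 0.035]
force: [1.0, -0.4, -1.4]
width: 0.0117
```

{"name": "arm_command", "arguments": {
  "fingers": [1,1,1,1,1,1,1,1],
  "dp": [
    [-0.001,-0.008,0],
    [-0.001,-0.008,0],
    [-0.001,-0.008,0],
    [-0.001,-0.008,0],
    [-0.001,-0.008,0],
    [-0.001,-0.008,0],
    [-0.001,-0.008,0],
    [-0.001,-0.008,0]
  ],
  "roll": [0,0,0,0,0,0,0,0]
}}

```text
t: 18.05
eef_pos: [0.4343, 0.055, 0.155]
ee_rot: [-3.114, -0.008, 0.036]
force: [-0.1, -0.9, -1.7]
width: 0.0118
```

{"name": "arm_command", "arguments": {
  "fingers": [1,1,1,1,1,1,1,1],
  "dp": [
    [-0.001,-0.008,0],
    [-0.001,-0.008,0],
    [-0.001,-0.008,0],
    [-0.001,-0.008,0],
    [-0.001,-0.008,0],
    [-0.001,-0.008,0],
    [-0.001,-0.007,0],
    [-0.001,-0.006,0]
  ],
  "roll": [0,0,0,0,0,0,0,0]
}}

```text
t: 18.85
eef_pos: [0.4254, -0.0117, 0.155]
ee_rot: [-3.114, -0.008, 0.035]
force: [0.3, 0.6, -1.6]
width: 0.0118
```

{"name": "arm_command", "arguments": {
  "fingers": [1,1,1,1,1,1,1,1],
  "dp": [
    [-0.001,-0.006,0],
    [-0.001,-0.005,0],
    [-0.001,-0.004,0],
    [-0.001,-0.003,0],
    [-0.001,-0.002,0],
    [0,-0.001,0],
    [0,0,0],
    [0,0,0]
  ],
  "roll": [0,0,0,0,0,0,0,0]
}}

```text
t: 19.65
eef_pos: [0.4199, -0.0351, 0.155]
ee_rot: [-3.114, -0.008, 0.035]
force: [-0.3, 0.3, -1.3]
width: 0.0117
```

```bash
python3 - <<'E'
from h import *
np.set_printoptions(precision=4,suppress=True)
s=get_state();print(s["t"],s["eef_pos"],s["ee_rot"],s["width"],s["force"])
b=grab_frame("side");a=grab_frame("top")
cv2.imwrite("pics/side13.png",b);cv2.imwrite("pics/top13.png",a)
x,y,z=s["eef_pos"]
for n,X in(("bowl",[.465,-.033,.074]),("pocket ball",[x+.045,y+.002,z-.0316+.016])):print(n,proj("side",X),proj("top",X))
E
```

```text
19.65 [ 0.4199 -0.0351  0.155 ] [-3.1139 -0.0084  0.0345] 0.011698935967068605 [-0.2668  0.2551 -1.2819]
bowl [325.0015 300.1932] [398.7484 270.586 ]
pocket ball [325.3187 272.6617] [405.0617 264.3632]
```

View pics/side13.png

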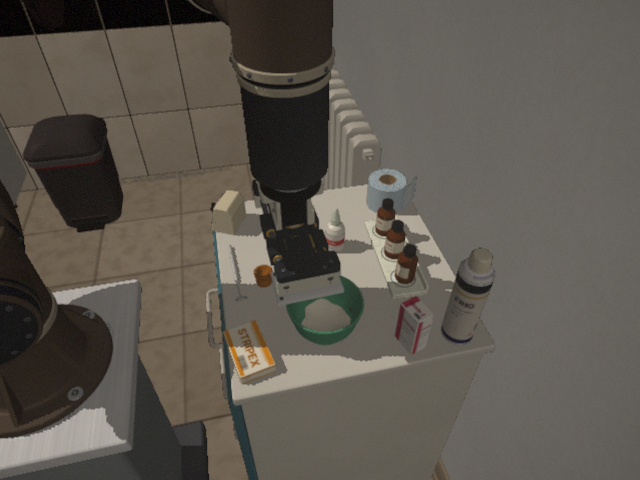

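View pics/top13.png

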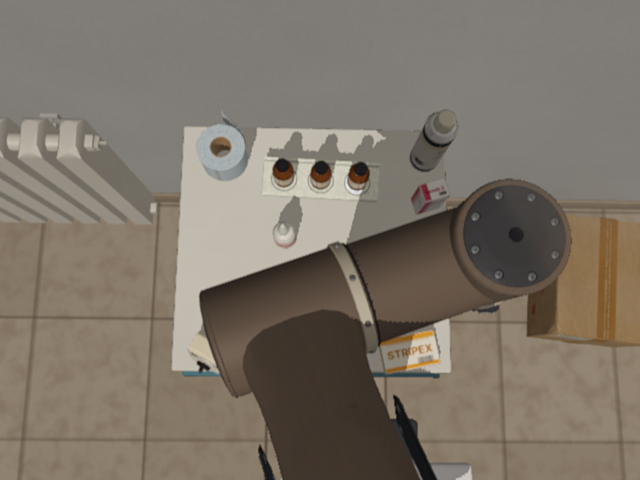

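```bash
python3 - <<'E'
from h import *
b=cv2.imread("pics/side13.png")
cv2.imwrite("pics/c13.png",cv2.resize(b[220:350,250:390],None,fx=5,fy=4.6,interpolation=cv2.INTER_CUBIC))
E
```

```text
(no output)
```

View pics/c13.png

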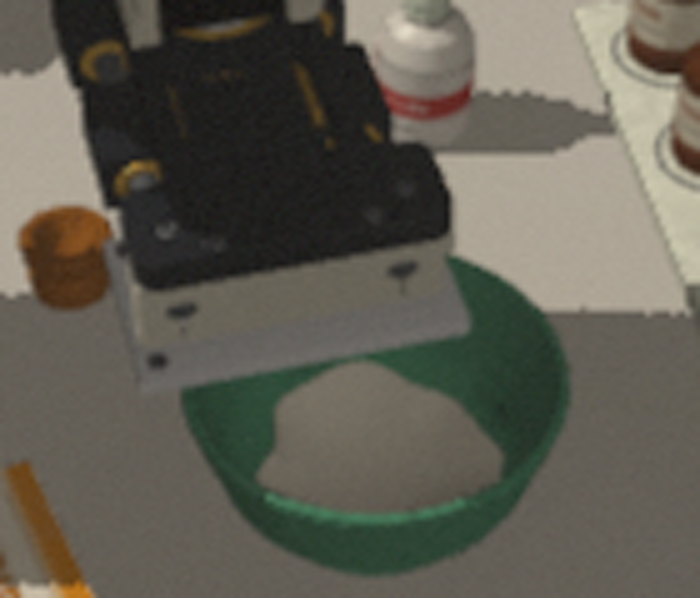

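```bash
python3 - <<'E'
from h import *
np.set_printoptions(precision=4,suppress=True)
A=ray("side",250+143/5,220+393/4.6,.1234);B=ray("side",250+469/5,220+333/4.6,.1234);print("near edge",A,B,np.linalg.norm(B-A))
d=(B-A)/np.linalg.norm(B-A);n=np.array([-d[1],d[0],0]);c=(A+B)/2+.03*n;print("plate centre",c,"pocket",c+.027*d, "yaw",np.arctan2(d[1],d[0]))
b=cv2.imread("pics/side13.png")
for k in range(6):
    im=grab_frame("side" if k%2 else "top");s=get_state();print(s["t"],s["eef_pos"],s["force"][2],abs(s["qd"]).max())
for n,im,z,roi in(("top",cv2.imread("pics/top13.png"),.094,(260,140,400,230)),("side",b,.089,(360,190,430,260))):
    dk=(im.max(2)<32).astype(np.uint8);m=np.zeros_like(dk);x0,y0,x1,y1=roi;m[y0:y1,x0:x1]=dk[y0:y1,x0:x1]
    k,l,st,ce=cv2.connectedComponentsWithStats(m)
    for i in range(1,k):
        if 40<st[i][4]<300: print(n,ray(n,*ce[i],z))
E
```

```text
near edge [ 0.387  -0.0668  0.1234] [ 0.4863 -0.0639  0.1234] 0.09929700529051795
plate centre [ 0.4358 -0.0354  0.1234] pocket [ 0.4628 -0.0346  0.1234] yaw 0.028560778271502954
19.8 [ 0.4199 -0.035   0.155 ] -2.065743284858131 0.002591538146009867
19.85 [ 0.4199 -0.035   0.155 ] -1.6475263144238887 0.0015581890457055274
19.9 [ 0.42  -0.035  0.155] -2.029290445781491 0.0020783860224478983
19.95 [ 0.4199 -0.035   0.155 ] -2.081024800484063 0.0015635137655544216
20.0 [ 0.4199 -0.0351  0.155 ] -2.104193467074779 0.0022410777546465737
20.05 [ 0.4199 -0.0351  0.155 ] -1.5681215870552312 0.002511050952126995
top [0.6366 0.1621 0.094 ]
top [0.6337 0.0976 0.094 ]
top [0.6326 0.032  0.094 ]
```

Measured edge length is 99 mm, against the 100 mm given. The pocket comes out at (0.463, -0.035), within 3 mm of the bowl's middle, and the arm is still, so I'm handing in.

```bash
python3 -c "
from station import *
print(job_done())"
```

```text
the job is handed in; nothing more can be done
None
```

I stood the stray bottle on the rack's empty circle and let go of it. Then I lifted the tray by its grip, carried it over slowly and handed the job in at about 20 s, holding the tray still above the bowl. No verdict was reported.

Last checks:
- **Bottle:** it stands upright at about (0.632, 0.031), roughly 2 mm from the circle's middle. The top view after carrying still shows all three caps in a row, unmoved to within about 1 mm. I saw a slight lean while lowering it, but it stood upright once released.
- **Tray:** from the side picture its pocket is at about (0.463, -0.035), within 3 mm of the bowl's middle at (0.465, -0.033). The tool's tilt was about 0.03 rad. The tray's underside is about 49 mm above the rim, and the arm and grip were still.
- **Ball:** the gripper hid it in both views at the end, so I last saw it in its pocket just after the lift. The load on the wrist, 1.6 to 2.1 N, is consistent with tray and ball together (2.0 N), but too noisy to prove the ball is still there.
- **Repeat check that failed:** the final side-view measurement of the row caps found nothing, so the check after carrying rests on the top view alone. I re-measured neither the bowl nor the bystanders. In the pictures, the bowl, the dropper bottle and the dappen dish looked undisturbed.

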